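Stand the sample vials in the divided storage box

ROBOT

A 7-joint arm with a two-finger parallel gripper is mounted at the origin on a cart in front of the work surface, level with it; the furniture and walls round the work are solid. World frame = base frame: x ahead of the robot, y to its left, z up, the work surface at z = 0. Lengths are in m, angles in rad, forces in N, time in s.
With the tool pointing down it reaches from about 0.425 to 0.825 m from the base axis. Payload 3.6 kg.
Tool frame: the origin (TCP) lies where the fingers leave the gripper's body, on its centre line; the fingertips stand 73 mm ahead of it and the grasp point (between the pads) lies 54 mm ahead of it; x points along the fingers, y is the direction in which the jaws open and shut, and the axes are right-handed (so a half turn about x gives the same grasp; the last joint's range is limited). The gripper opens to 85 mm and grips with 20 to 120 N. Pads are 22 mm wide; open, the fingers measure 114 mm over their backs; the gripper's body (76 mm by 85 mm) begins 54 mm behind the grasp point. The pads swing forward as they close: fully open they stand 13 mm farther back than shut.
Start: joints at [1.218, 0.615, -0.013, 1.423, 0.008, 1.103, -0.04], TCP at [0.209, -0.616, 0.304] pointing down, gripper open.
Joint ranges: [-3.12, 3.12], [-0.3, 2.06], [-1.34, 1.32], [0.26, 2.42], [-1.36, 4.5], [0.01, 1.98], [-2.84, 2.84]. Speed limits (rad/s): [2.79, 2.79, 3.14, 3.14, 3.14, 3.14, 3.14].

INTERFACE

Orientations are given as a unit quaternion [x, y, z, w].
In Python, from station import arm, snapshot, camera_info, ticket gives the robot as it stands. Calls block until the motion is done:
- arm.movep(position, orientation): joint-space move of the TCP to a pose.
- arm.line_to(position, velocity=0.15, ori=None): straight line of the TCP; ori=None keeps the orientation; velocity is the mean speed in m/s.
- arm.move_j(angles): joint-space move.
- arm.move_gripper(opening, effort=None): opening from 0.0 (shut) to 1.0 (fully open); effort is the grip in N (None keeps the last); returns when the fingers have stopped.
- arm.pause(seconds).
- arm.ik(position, orientation): joint angles nearest the present ones, or None.
- snapshot(name): name is "side" or "top"; returns the picture (420x560x3 uint8, blue, green, red); there is no depth.
- camera_info(name): a dict with "fx", "fy", "cx", "cy" (pixels), "R" (3x3) and "t" (3): a world point X has camera coordinates R X + t. Camera axes: x right, y down, z forward; pixel columns grow to the right and rows downward; lengths in m; the calibration is good to about 2 mm. A picture is of the moment at which its call begins. camera_info takes no time and is no camera call.
A pose or a line that the arm cannot do raises arm.MotionError and nothing moves.
- ticket.finish_job(): hands the job in, once; it reports no verdict.
Readings, each from a call of its own:
- arm.read_time(): time.
- arm.read_joint_positions(): joint angles.
- arm.read_dq(): joint speeds.
- arm.read_effort(): joint torques, N m.
- arm.read_tool_pos(): TCP position.
- arm.read_eef_rot(): TCP orientation.
- arm.read_ft_force(): force on the tool from outside, world axes, zero at the start.
- arm.read_wrist_torque(): the same for the moment, N m.
- arm.read_opening(): opening from 0.0 (shut) to 1.0 (fully open).
Only numpy, scipy, OpenCV 4.12 (cv2) and the standard library are available. Lean on these libraries where they do the work, as an engineer would, in place of code of your own. Each camera call takes 0.05 s, during which the arm holds its last target.

TASK

Put away the two sample vials that stand out in the open on the desk near the small divided box (any vial at the back by the monitor and equipment stays): stand one in each of the two empty cells of the box. Both must end up upright on the cell floor, one vial per cell, and the box must stay roughly where it is.

Things in the scene. Friction and masses are not known exactly. Their poses are not given: they have to be found in the camera images.
- vial_one: sample vial, cream body, ribbed blue screw cap, standing upright on the desk, 48 mm tall, about 30 g: body a 23 mm cylinder up to 39 mm, cap above it 18 mm across. Origin at the centre of its underside, z up its axis. Grip from above round the upper body, fingertips about 25 mm above its underside. Not to be mistaken for the wide loupe and tin or the short bush.
- vial_two: the second sample vial, same shape, size and weight as vial_one but with a white cap; either vial may go into either empty cell.
- cell_a (a point): floor centre of one empty cell of the loose grey open box (105 mm square, 24 mm high, 0.7 kg, any yaw). A cross of dividers makes four 48 mm square cells; walls and dividers 3 mm thick, as high as the rim, 21 mm above this point, which is 3 mm above the desk. x, y run along the walls. The two other cells hold round resin mounts, 30 mm wide, under 20 mm high.
- cell_b (a point): floor centre of the other empty cell of the same box, diagonally opposite, 72 mm from cell_a; same axes. The box's centre is midway between them.
Not all that is in view belongs to the job. What is shaped like the vial_one but red is not meant. What is shaped like the vial_two but pink is not meant.

How it is judged:
At the end, for the whole second after the job is handed in: One vial stands in each empty cell, either way round: its underside centre within 20 mm sideways of the cell's centre and within 5 mm above the cell floor, its axis within 10 degrees of vertical, at rest (((horizontal distance between vial_one and cell_a below 0.02 m and z of vial_one in the frame of cell_a below 0.005 m and angle between each of vial_one, vial_two's own z axis and vertical below 0.175 rad and linear speed of each of vial_one, vial_two below 0.02 m/s and horizontal distance between vial_two and cell_b below 0.02 m and z of vial_two in the frame of cell_b below 0.005 m) or (horizontal distance between vial_one and cell_b below 0.02 m and z of vial_one in the frame of cell_b below 0.005 m and angle between each of vial_one, vial_two's own z axis and vertical below 0.175 rad and linear speed of each of vial_one, vial_two below 0.02 m/s and horizontal distance between vial_two and cell_a below 0.02 m and z of vial_two in the frame of cell_a below 0.005 m))); the robot touches nothing.
It fails at once if the box is shoved more than 50 mm or tipped (distance of any of cell_a, cell_b from where it was at the start of the episode above 0.05 m or angle between cell_a's own z axis and vertical above 0.2 rad).
It also fails if it takes over 61 s, if anything falls off the work surface, if the arm or the gripper's body presses on something with over 40 N, if the wrist force passes 120 N, or if a joint passes its speed limit or range.

## Working session

There is one attempt and no reset: what is moved stays moved. The work goes in short steps, each a Python script; the robot and the scene stay as the last script left them, time stands still between calls to the robot, and variables do not carry over. Pictures are saved under pics/ and viewed, and the job is handed in when it is done.

```bash
mkdir -p pics
python3 - <<'E'
from station import arm,snapshot,camera_info
import cv2
for n in("side","top"):
    cv2.imwrite(f"pics/{n}0.png",snapshot(n)); print(n,camera_info(n))
print(arm.read_time(),arm.read_tool_pos(),arm.read_eef_rot(),arm.read_opening())
E
```

```text
side {'fx': 431.43466004496617, 'fy': 431.43466004496617, 'cx': 286.45620542581145, 'cy': 215.37166651604315, 'R': array([[-0.9938821 , -0.10991038, -0.01086632],
       [-0.06291374,  0.6442638 , -0.76221127],
       [ 0.09077571, -0.7568645 , -0.64723713]]), 't': array([0.50180064, 0.09550067, 0.82364398])}
top {'fx': 478.6093808111378, 'fy': 478.6093808111378, 'cx': 276.61931281560595, 'cy': 204.13155216699425, 'R': array([[-0.02747075, -0.99947959, -0.01690884],
       [-0.99720781,  0.02857551, -0.06899294],
       [ 0.06944022,  0.01496634, -0.99747384]]), 't': array([-0.00738842,  0.48905444,  1.1107437 ])}
0.1 [ 0.20846516 -0.61510483  0.30282914] [-0.69752871 -0.11586894  0.69784333 -0.11420499] 1.001712926736222
```

View pics/side0.png

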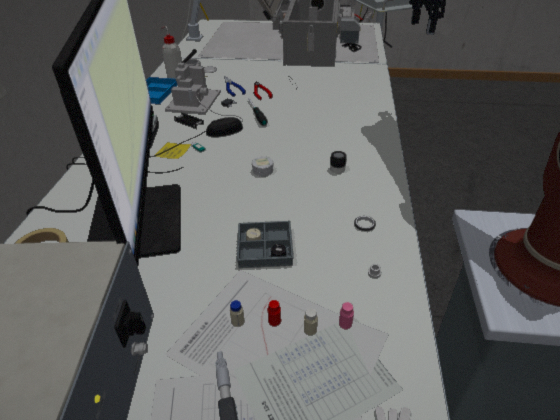

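View pics/top0.png

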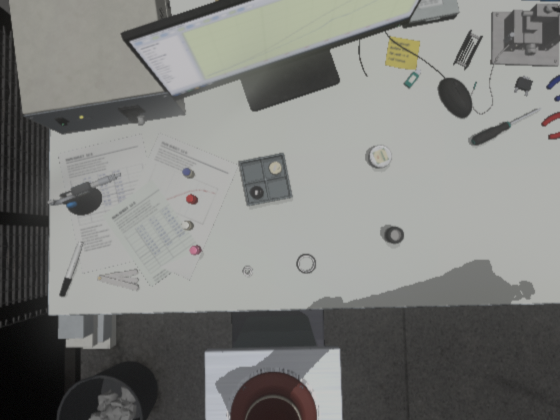

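Run:
```python
import cv2,numpy as np
s=cv2.imread("pics/side0.png");t=cv2.imread("pics/top0.png")
a=cv2.resize(s[205:345,215:375],None,fx=4,fy=4,interpolation=cv2.INTER_CUBIC)
b=cv2.resize(t[145:265,150:310],None,fx=4,fy=4,interpolation=cv2.INTER_CUBIC)
cv2.imwrite("pics/s1.png",a);cv2.imwrite("pics/t1.png",b)
```

```text
(no output)
```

View pics/s1.png

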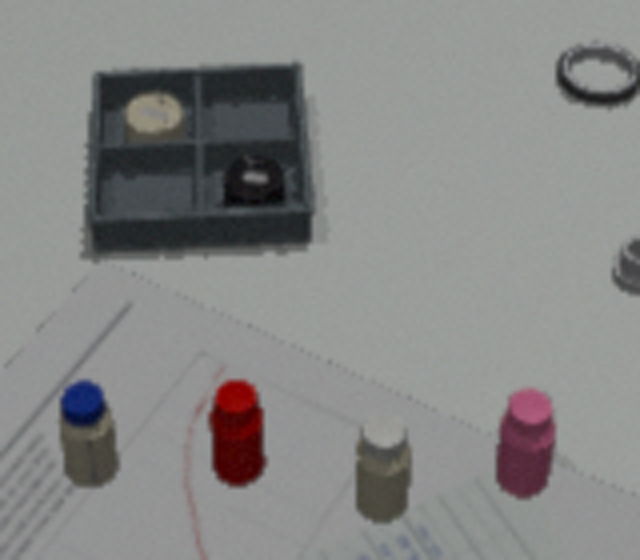

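View pics/t1.png

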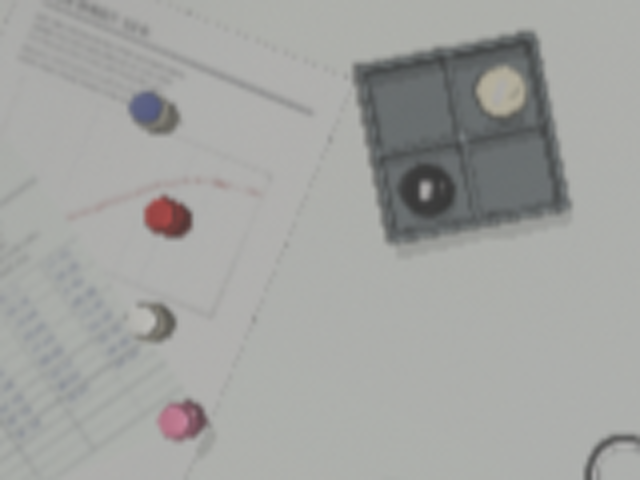

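```bash
cat > h.py <<'E'
import numpy as np,cv2
from station import camera_info
C={n:camera_info(n) for n in("side","top")}
def ray(n,p):
    c=C[n];d=np.array([(p[0]-c["cx"])/c["fx"],(p[1]-c["cy"])/c["fy"],1.])
    return -c["R"].T@c["t"], c["R"].T@d
def plane(n,p,z):
    o,d=ray(n,p);return o+d*(z-o[2])/d[2]
def tri(ps,pt):
    o1,d1=ray("side",ps);o2,d2=ray("top",pt)
    s=np.linalg.lstsq(np.c_[d1,-d2],o2-o1,rcond=None)[0]
    a=o1+s[0]*d1;b=o2+s[1]*d2
    return (a+b)/2,np.linalg.norm(a-b)
def proj(n,X):
    c=C[n];q=c["R"]@np.asarray(X)+c["t"];return np.array([c["fx"]*q[0]/q[2]+c["cx"],c["fy"]*q[1]/q[2]+c["cy"]])
E
python3 - <<'E'
from h import *
np.set_printoptions(precision=4,suppress=True)
S=lambda x,y:(215+(x+.5)/4-.5,205+(y+.5)/4-.5)
T=lambda x,y:(150+(x+.5)/4-.5,145+(y+.5)/4-.5)
s=cv2.imread("pics/side0.png");t=cv2.imread("pics/top0.png")
for n,a,b in(("blue",(82,391),(147,106)),("white",(383,430),(150,321)),("boxctr",(199,144),(462,137)),
  ("TL",(94,214),(359,68)),("TR",(98,72),(533,36)),("BR",(300,66),(567,207)),("BL",(309,212),(391,239))):
    print(n,tri(S(*a),T(*b)), plane("side",S(*a),.048 if n in("blue","white") else .024),plane("top",T(*b),.048 if n in("blue","white") else .024))
# contact of body bottom: masks
h=cv2.cvtColor(s,cv2.COLOR_BGR2HSV);ht=cv2.cvtColor(t,cv2.COLOR_BGR2HSV)
for nm,im in(("s",h),("t",ht)):
    m=cv2.inRange(im,(105,60,40),(130,255,255))
    k,l,st,ce=cv2.connectedComponentsWithStats(m)
    print(nm,[(list(st[i]),ce[i]) for i in range(1,k) if st[i][4]>15])
# box dark mask in top
g=cv2.cvtColor(t,cv2.COLOR_BGR2GRAY)
m=np.zeros_like(g);m[148:212,232:300]=(g[148:212,232:300]<130)*255
c=max(cv2.findContours(m,0,2)[0],key=cv2.contourArea)
r=cv2.minAreaRect(c);print(r); print(cv2.boxPoints(r))
for z in(0.012,.024):print([plane("top",p,z)[:2] for p in cv2.boxPoints(r)])
print(plane("top",r[0],.024))
E
```

```text
blue (array([0.5685, 0.1846, 0.0481]), np.float64(0.0005317625499489091)) [0.5683 0.1846 0.048 ] [0.5688 0.1846 0.048 ]
white (array([0.445 , 0.1862, 0.0409]), np.float64(3.5039321687301696e-05)) [0.4448 0.1915 0.048 ] [0.4447 0.1847 0.048 ]
boxctr (array([0.5488, 0.0044, 0.0178]), np.float64(0.0007481356751854193)) [0.5472 0.0108 0.024 ] [0.5484 0.0042 0.024 ]
TL (array([0.5901, 0.0637, 0.0248]), np.float64(0.0017707074157784818)) [0.5894 0.0629 0.024 ] [0.5911 0.0638 0.024 ]
TR (array([ 0.6075, -0.0392,  0.0222]), np.float64(0.00031687604568437166)) [ 0.6071 -0.0373  0.024 ] [ 0.607  -0.0392  0.024 ]
BR (array([ 0.505 , -0.0564,  0.0203]), np.float64(0.0014221942492185589)) [ 0.5038 -0.0522  0.024 ] [ 0.5054 -0.0563  0.024 ]
BL (array([0.4894, 0.0476, 0.0199]), np.float64(0.0007784866129189644)) [0.4886 0.0515 0.024 ] [0.4895 0.0473 0.024 ]
s [([np.int32(231), np.int32(81), np.int32(15), np.int32(13), np.int32(60)], array([238.5667,  86.7167])), ([np.int32(226), np.int32(82), np.int32(9), np.int32(14), np.int32(58)], array([229.1379,  88.7241])), ([np.int32(146), np.int32(106), np.
[... 504 characters left out ...]
 np.int32(96), np.int32(4), np.int32(5), np.int32(17)], array([557.5882,  97.8824])), ([np.int32(183), np.int32(169), np.int32(7), np.int32(6), np.int32(33)], array([186.2121, 171.4545])), ([np.int32(67), np.int32(201), np.int32(10), np.int32(7), np.int32(50)], array([ 71.3 , 204.14]))]
((264.902587890625, 179.21337890625), (46.2449951171875, 46.79033660888672), 78.9964599609375)
[[237.5242 160.9814]
 [283.4543 152.0506]
 [292.281  197.4454]
 [246.3509 206.3762]]
[array([0.5947, 0.0693]), array([ 0.6129, -0.0407]), array([ 0.5038, -0.0585]), array([0.4857, 0.0508])]
[array([0.5928, 0.0682]), array([ 0.6108, -0.0407]), array([ 0.5028, -0.0583]), array([0.4849, 0.0498])]
[0.5476 0.0047 0.024 ]
```

Run:
```python
from h import *
np.set_printoptions(precision=4,suppress=True)
S=lambda x,y:(215+(x+.5)/4-.5,205+(y+.5)/4-.5)
T=lambda x,y:(150+(x+.5)/4-.5,145+(y+.5)/4-.5)
for p in((91,486),(382,521)): print(plane("side",S(*p),0)-[0,.0115,0])
print([plane("top",T(*p),.0) for p in ((165,123),(163,325))])
s=cv2.imread("pics/side0.png");t=cv2.imread("pics/top0.png")
a=cv2.resize(s[295:345,220:330],None,fx=7,fy=7,interpolation=cv2.INTER_NEAREST)
b=cv2.resize(t[160:240,170:210],None,fx=7,fy=7,interpolation=cv2.INTER_NEAREST)
a=cv2.convertScaleAbs(a,alpha=1.5,beta=-70);b=cv2.convertScaleAbs(b,alpha=1.5,beta=-70)
cv2.imwrite("pics/s2.png",a);cv2.imwrite("pics/t2.png",b)
from station import arm
for q in (0.5,1.0): pass
```

```text
[0.5663 0.185  0.    ]
[0.4434 0.1896 0.    ]
[array([0.5651, 0.1837, 0.    ]), array([0.4436, 0.1867, 0.    ])]
```

View pics/s2.png

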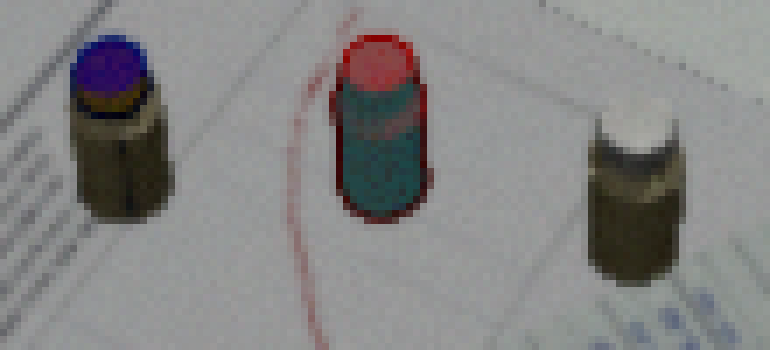

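View pics/t2.png

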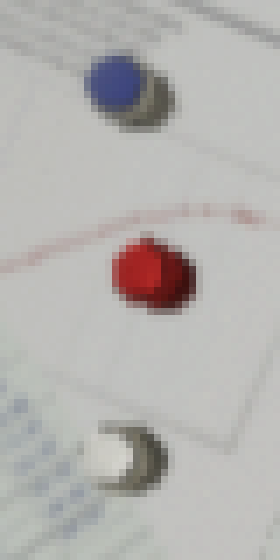

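Run:
```python
from h import *
from station import arm
from scipy.spatial.transform import Rotation as R
np.set_printoptions(precision=3,suppress=True)
for a,b in(((66,75),(130,38)),((66,75),(172,95)),((135,250),(172,95)),((135,250),(130,38)),((108,0),(415,18)),((120,245),(178,95))):print(a,b,tri(a,b))
for a in((120,243),(152,325)):
  for b in((60,130),(183,95),(62,110),(178,90)):print("eq",a,b,tri(a,b))
c=C["top"];print(-c["R"].T@c["t"])
yaw=np.deg2rad(9.1);v=np.array([-np.sin(yaw),np.cos(yaw),0])
for sgn in(1,-1):
  x=np.array([0,0,-1.]);y=sgn*v;q=R.from_matrix(np.c_[x,y,np.cross(x,y)]).as_quat()
  print(q)
  for p in((.567,.185),(.4445,.189),(.569,.033),(.527,-.025)):
    for z in(.098,.2): print(p,z,arm.ik([*p,z],q))
print(R.from_quat(arm.read_eef_rot()).as_matrix())
```

```text
(66, 75) (130, 38) (array([0.721, 0.191, 0.427]), np.float64(0.003056839834921906))
(66, 75) (172, 95) (array([0.686, 0.158, 0.404]), np.float64(0.10005018714453759))
(135, 250) (172, 95) (array([0.712, 0.189, 0.159]), np.float64(0.00529930751642703))
(135, 250) (130, 38) (array([0.74 , 0.238, 0.23 ]), np.float64(0.12871830686764107))
(108, 0) (415, 18) (array([ 0.816, -0.244,  0.382]), np.float64(0.10951019080512849))
(120, 245) (178, 95) (array([0.725, 0.181, 0.158]), np.float64(0.020329535657112607))
eq (120, 243) (60, 130) (array([0.612, 0.347, 0.333]), np.float64(0.012754295949549261))
eq (120, 243) (183, 95) (array([0.728, 0.172, 0.154]), np.float64(0.024011467512642704))
eq (120, 243) (62, 110) (array([0.633, 0.34 , 0.327]), np.float64(0.017842786347413438))
eq (120, 243) (178, 90) (array([0.73 , 0.179, 0.161]), np.float64(0.011162127396797812))
eq (152, 325) (60, 130) (array([0.61 , 0.377, 0.253]), np.float64(0.029076846689721596))
eq (152, 325) (183, 95) (array([ 0.743,  0.198, -0.015]), np.float64(0.047333927297256995))
eq (152, 325) (62, 110) (array([0.632, 0.372, 0.247]),
[... 725 characters left out ...]
884  0.608  0.833  1.142]
[ 0.705  0.056 -0.705  0.056]
(0.567, 0.185) 0.098 [-0.349  0.791 -0.005  1.768  0.007  0.582 -1.77 ]
(0.567, 0.185) 0.2 [-0.248  0.651 -0.168  1.701  0.142  0.802 -1.893]
(0.4445, 0.189) 0.098 [-0.47   0.692  0.033  2.089 -0.06   0.361 -1.799]
(0.4445, 0.189) 0.2 [-0.282  0.516 -0.238  2.012  0.198  0.635 -2.062]
(0.569, 0.033) 0.098 [-0.115  0.766  0.03   1.846 -0.042  0.53  -1.47 ]
(0.569, 0.033) 0.2 [-0.047  0.613 -0.077  1.779  0.065  0.752 -1.569]
(0.527, -0.025) 0.098 [-0.01   0.727  0.024  1.966 -0.037  0.448 -1.371]
(0.527, -0.025) 0.2 [ 0.044  0.56  -0.056  1.897  0.047  0.686 -1.453]
[[-0.001  0.321 -0.947]
 [ 0.002 -0.947 -0.321]
 [-1.    -0.002  0.   ]]
```

```bash
cat >> h.py <<'E'
from station import arm,snapshot
Q=[0.705,0.056,-0.705,0.056]
_y=np.deg2rad(9.1)
from scipy.spatial.transform import Rotation as _R
_v=-np.array([-np.sin(_y),np.cos(_y),0]);_x=np.array([0,0,-1.])
Q=list(_R.from_matrix(np.c_[_x,_v,np.cross(_x,_v)]).as_quat())
def pic(tag):
    s=snapshot("side");t=snapshot("top")
    cv2.imwrite(f"pics/{tag}_s.png",s);cv2.imwrite(f"pics/{tag}_t.png",t)
    a=cv2.resize(s[180:360,200:400],None,fx=2,fy=2);b=cv2.resize(t[130:310,150:350],None,fx=2,fy=2)
    cv2.imwrite(f"pics/{tag}.png",np.hstack([a,b]))
E
python3 - <<'E'
from h import *
arm.movep([.567,.185,.22],Q)
arm.move_gripper(.55,effort=30)
arm.line_to([.567,.185,.15],velocity=.15)
pic("a1");print(arm.read_time(),arm.read_tool_pos(),arm.read_opening(),arm.read_ft_force())
E
```

```text
4.3667 [0.56783323 0.18540069 0.15131888] 0.5497079837650972 [ 0.39548254 -0.22118242  0.88228815]
```

View pics/a1.png

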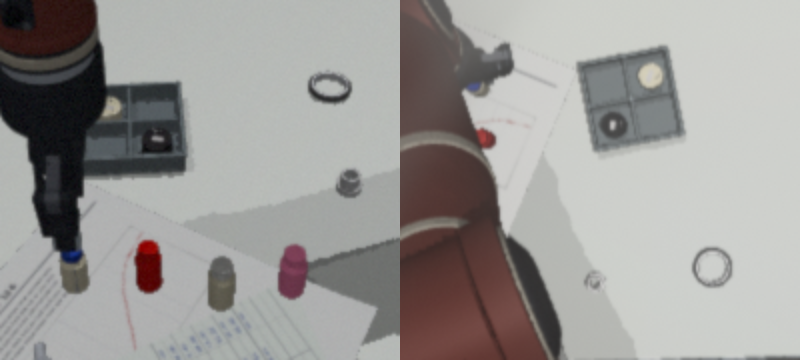

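Run:
```python
from h import *
for y in(.205,.213,.22):
    o,d=ray("side",(200+66/2,180+249/2)); print(o+d*(y-o[1])/d[1])
s=cv2.imread("pics/a1_s.png");cv2.imwrite("pics/a2.png",cv2.convertScaleAbs(cv2.resize(s[230:345,200:300],None,fx=5,fy=5),alpha=1.8))
```

```text
[0.56564875 0.205      0.0688624 ]
[0.56301433 0.213      0.07939558]
[0.56070921 0.22       0.08861211]
```

View pics/a2.png

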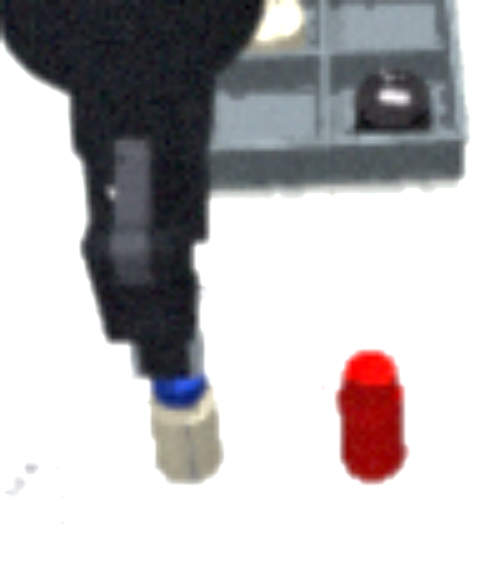

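Run:
```python
from h import *
arm.line_to([.567,.185,.100],velocity=.1)
arm.move_gripper(0.0,effort=30)
print(arm.read_opening(),arm.read_opening()*85,arm.read_tool_pos(),arm.read_ft_force())
pic("b1")
arm.line_to([.567,.185,.155],velocity=.12)
print(arm.read_time(),arm.read_opening(),arm.read_ft_force())
pic("b2")
s=cv2.imread("pics/b1_s.png")[230:345,200:300];s2=cv2.imread("pics/b2_s.png")[230:345,200:300]
cv2.imwrite("pics/b3.png",np.hstack([cv2.convertScaleAbs(cv2.resize(q,None,fx=4,fy=4),alpha=1.8) for q in(s,s2)]))
```

```text
0.244527990100259 20.784879158522013 [0.56753103 0.18525861 0.10086928] [ 0.35301892 -0.03234501  2.15737463]
6.0667 0.2518295321777718 [-0.52663587 -0.52426202 -1.02495758]
```

View pics/b3.png

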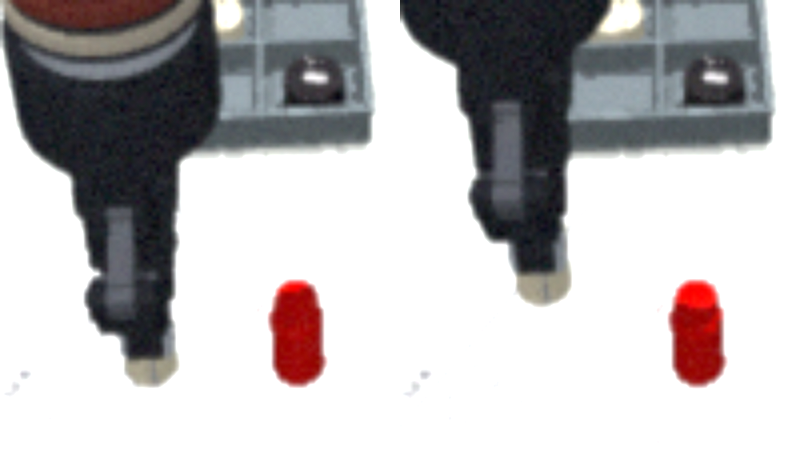

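Run:
```python
from h import *
def at(p,y):
    o,d=ray("side",p);return o+d*(y-o[1])/d[1]
for c,(vx,vy),(fx,fy) in(("b1",(150,385),(145,357)),("b2",(543,303),(540,273))):
    if c=="b2": vx-=400;fx-=400
    print(c,at((200+vx/4,230+vy/4),.1965),[at((200+fx/4,230+fy/4),y)[2] for y in(.199,.204,.209)])
```

```text
b1 [ 5.66108363e-01  1.96500000e-01 -2.99179045e-04] [np.float64(0.022599334021148332), np.float64(0.0296414468406051), np.float64(0.03668355966006198)]
b2 [0.56421263 0.1965     0.05503803] [np.float64(0.07711062969715443), np.float64(0.08350071281396099), np.float64(0.08989079593076754)]
```

Run:
```python
from h import *
arm.line_to([.569,.033,.155],velocity=.15)
pic("c0")
arm.line_to([.569,.033,.120],velocity=.1)
arm.line_to([.569,.033,.1035],velocity=.04)
print(arm.read_ft_force(),arm.read_tool_pos())
pic("c1")
arm.move_gripper(.45); arm.pause(.2)
arm.line_to([.569,.033,.2],velocity=.12)
print(arm.read_time(),arm.read_ft_force())
pic("c2")
```

```text
[ 0.07721037 -0.21124973  3.92946236] [0.56915762 0.03302756 0.10379696]
10.05 [ 0.29245792  0.33978806 -0.99605622]
```

View pics/c2.png

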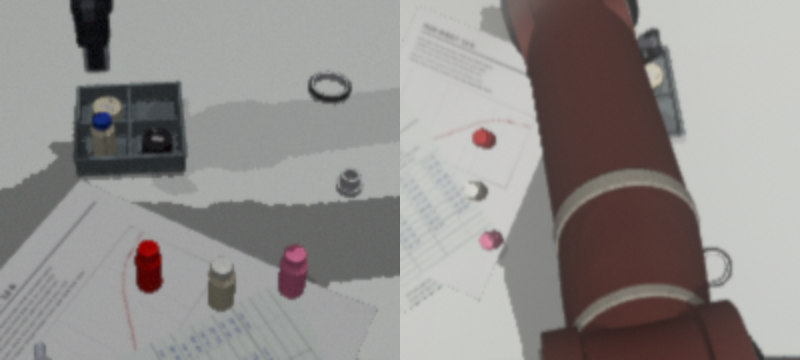

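View pics/c1.png

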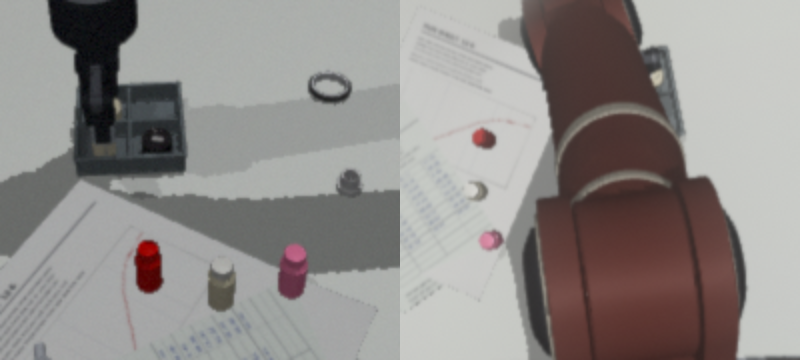

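Side view: the blue-capped vial stands upright in its cell (left crop about (101,135)), and the box hasn't moved. The unobstructed views put the white vial near (0.4445, 0.189), so I'll pick it next.

Run:
```python
from h import *
arm.movep([.4445,.1885,.2],Q)
arm.move_gripper(.55,effort=30)
arm.line_to([.4445,.1885,.14],velocity=.15)
pic("d0")
arm.line_to([.4445,.1885,.100],velocity=.08)
arm.move_gripper(0.0,effort=30)
print(arm.read_opening(),arm.read_tool_pos(),arm.read_ft_force())
arm.line_to([.4445,.1885,.17],velocity=.12)
print(arm.read_time(),arm.read_opening(),arm.read_ft_force())
pic("d1")
```

```text
0.24816653050914958 [0.44482895 0.18871085 0.10052566] [0.19322392 0.20579289 2.72203379]
13.5917 0.25213204735062694 [-0.14651666 -0.61891785 -0.88039996]
```

View pics/d1.png

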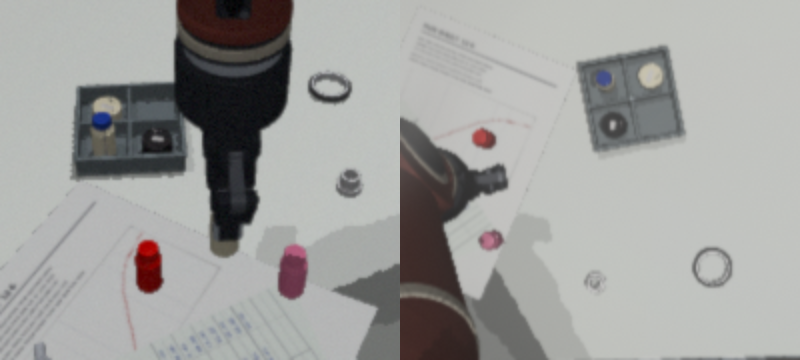

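Run:
```python
from h import *
arm.line_to([.527,-.025,.17],velocity=.15)
arm.line_to([.527,-.025,.120],velocity=.1)
arm.line_to([.527,-.025,.1035],velocity=.04)
print(arm.read_ft_force(),arm.read_tool_pos())
pic("e1")
arm.move_gripper(.45); arm.pause(.2)
arm.line_to([.527,-.025,.2],velocity=.12)
arm.movep([.45,-.35,.3],Q)
print(arm.read_time(),arm.read_ft_force())
pic("e2")
```

```text
[-0.3095155   0.32797925  2.0516426 ] [ 0.52706201 -0.02497667  0.1035608 ]
19.4417 [0.81781213 0.31804974 0.36416624]
```

View pics/e2.png

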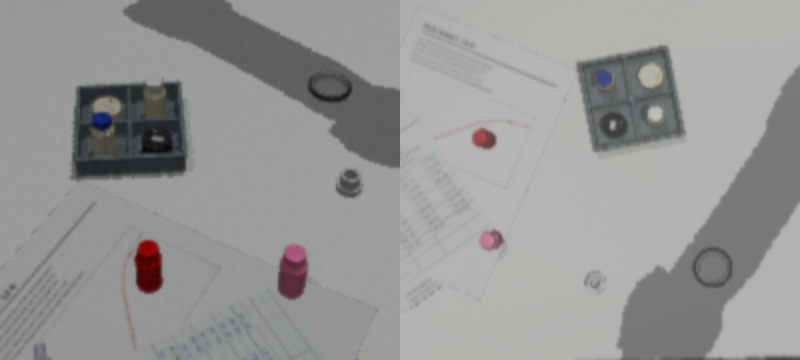

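Both vials are standing in their cells. I'll check the numbers: cap-top heights and xy, plus any box shift.

Run:
```python
from h import *
np.set_printoptions(precision=4,suppress=True)
s=cv2.imread("pics/e2_s.png");t=cv2.imread("pics/e2_t.png")
a=cv2.resize(s[210:275,230:300],None,fx=6,fy=6,interpolation=cv2.INTER_NEAREST)
b=cv2.resize(t[148:213,232:302],None,fx=6,fy=6,interpolation=cv2.INTER_NEAREST)
cv2.imwrite("pics/f.png",np.hstack([a,b]))
for f in("pics/top0.png","pics/e2_t.png"):
    g=cv2.imread(f,0);m=np.zeros_like(g);m[148:212,232:300]=(g[148:212,232:300]<130)*255
    c=max(cv2.findContours(m,0,2)[0],key=cv2.contourArea);print(cv2.minAreaRect(c))
```

```text
((264.84906005859375, 179.22378540039062), (46.2449951171875, 46.89940643310547), 78.9964599609375)
((265.11376953125, 179.09738159179688), (46.07635498046875, 46.40380096435547), 79.2156982421875)
```

View pics/f.png

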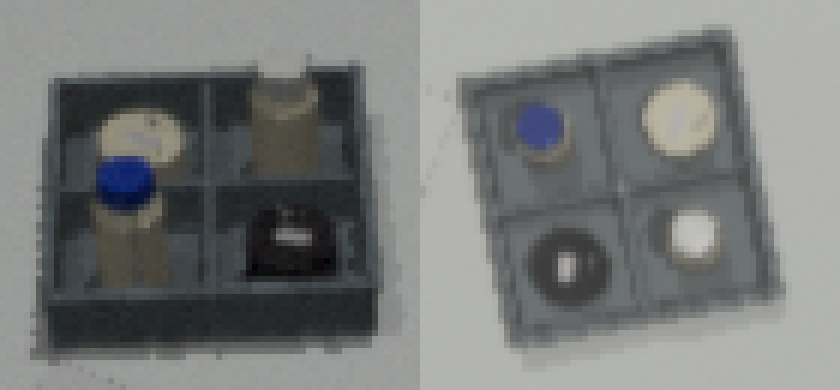

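Run:
```python
from h import *
from station import ticket
np.set_printoptions(precision=4,suppress=True)
S=lambda x,y:(230+x/6-.5,210+y/6-.5);T=lambda x,y:(232+(x-420)/6-.5,148+y/6-.5)
for n,a,b in(("blue",(126,174),(540,127)),("white",(284,65),(693,235))):print(n,tri(S(*a),T(*b)),plane("top",T(*b),.051),plane("side",S(*a),.051))
# body bases, near-edge, on cell floor z=.003
for p in((128,285),(286,176)):print(plane("side",S(*p),.003)-[0,.0115,0])
ticket.finish_job()
```

```text
blue (array([0.5695, 0.0339, 0.0495]), np.float64(0.0006549451279238036)) [0.5696 0.0338 0.051 ] [0.5688 0.0355 0.051 ]
white (array([ 0.5264, -0.0236,  0.049 ]), np.float64(0.00033336385201487867)) [ 0.5263 -0.0236  0.051 ] [ 0.5259 -0.0213  0.051 ]
[0.5709 0.0261 0.003 ]
[ 0.5261 -0.0302  0.003 ]
the job is handed in; nothing more can be done
```

I placed the blue-capped vial in one empty cell and the white-capped vial in the other, diagonally opposite, then handed the job in. The last clock reading before that was 19.4 s of the 61 s allowed. The red and pink look-alikes were left alone.

**Last checks, from both cameras:**
- **Position:** the cap tops came out at (0.570, 0.034) and (0.526, -0.024), within about 2 mm of the cell centres I had measured at (0.569, 0.033) and (0.527, -0.025).
- **Height:** the cap tops measured 49–50 mm up against an expected 51 mm, so the vials look seated on the cell floor.
- **Box:** it moved by less than 0.3 pixel (under 1 mm).
- **Upright and clear:** both vials look upright, and the arm is clear of everything. I judged tilt only by eye, and did not measure whether the vials were at rest.

**Disagreement:** the vials' bottom edges, seen in the side view, put the bases 5–8 mm to one side of the caps. I think this is because I read those edges too high against the dark, shaded cells. Even if the offset is real, it is within the 20 mm and 10° limits.

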